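# Bring the chair wheel's valve to the top

### The job

The transit-chair wheel on the bench stand is to be pumped up: push on its spokes with a fingertip, one after another, to turn it until the valve is straight up at the top of the wheel, above the hub, and leave it standing there. Grasp or pinch nothing, do not push on the valve stem itself, and leave the tub, dropper bottle, spanner and carton where they are.

Things in the scene. Friction and masses are not known exactly. Their poses are not given: they have to be found in the camera images.
- stand: Fixed steel bench stand. Origin on the bench top, straight below the hub centre (150 mm up); x, y level, z up. The wheel faces its -x side (roughly the robot), leaning back: plane 40 degrees from horizontal. Up the wheel = (0.766, 0, 0.643), outward face normal = (-0.643, 0, 0.766) in its frame; +y is left seen from the robot. Base plate 240 x 400 x 12 mm.
- hub (a point): Hub centre of the wheel, in its mid-plane, on the axle. 300 mm air-tyred transit-chair wheel: outer radius 149 mm, tyre 38 mm thick, rim inner radius 105 mm, hub radius 26 mm, hub standing 24 mm out of the mid-plane. The wheel turns on its axle and cannot be lifted out of the stand.
- rod_left (a point): Left (+y) end of a fixed 12 mm round rod that runs in front of the wheel's face, 36 mm out of the mid-plane, from the axle outwards and 10 degrees downwards (100 degrees from the top) to a post 176 mm left of the hub. A finger in the spokes cannot sweep past it. The wheel's upper part between both rods is open.
- rod_right (a point): Right (-y) end of the same kind of rod on the right, mirror image of the left one.
- wheel (a joint): Turn of the wheel, rad. 0 (or any multiple of 2 pi): valve exactly at the top. Positive turns counter-clockwise looking at its face from the robot (top goes to stand +y). No end stops for several turns. Stiff bearing: about 0.16 N m of friction (2 to 3 N on a spoke); left alone it stops within a few degrees and stays.
- spoke_mid (a point): Middle of one spoke, the one 36 degrees counter-clockwise from the valve, 66 mm from the hub centre. In all five straight grey plastic spokes stand at 36, 108, 180, 252, 324 degrees from the valve. Each is 14 mm wide, free from 30 to 100 mm from the centre, front face 14 mm in front of the mid-plane, back 6 mm behind it. The gaps between them are open right through.
- valve_mid (a point): Middle of the tyre's valve stem, 93 mm from the hub centre, turning with the wheel: a short stem (black foot, brass, black cap), up to 12 mm thick, standing inwards from the rim towards the hub, from 107 to 80 mm from the hub centre, in the wheel's mid-plane, midway between two spokes.
- tub: White tub with red screw lid, 72 mm diameter, 110 mm tall, loose, to be left alone. Origin under its centre.
- dropper: Small blue dropper bottle, 28 mm diameter, 72 mm tall, loose, to be left alone. Origin under its centre.
- spanner: Steel spanner 150 mm long lying on the bench, loose, to be left alone. Origin under its middle.
- carton: Small cardboard box 60 x 90 x 50 mm, loose, to be left alone. Origin under its centre.

How it is judged:
By the outcome, as a careful person would: the job done as asked, in the order asked, and still so for the second after the job is handed in, with the robot touching nothing.
It also fails if it takes over 54 s, if anything falls off the work surface, if the arm or the gripper's body presses on something with over 40 N, if the wrist force passes 120 N, or if a joint passes its speed limit or range.

### The arm

A 6-joint arm with a two-finger parallel gripper is mounted at the origin on the work surface. World frame = base frame: x ahead of the robot, y to its left, z up, the work surface at z = 0. Lengths are in m, angles in rad, forces in N, time in s.
With the tool pointing down it reaches from about 0.35 to 0.975 m from the base axis. Payload 4.9 kg.
Tool frame: the origin (TCP) lies midway between the tips of the shut fingers; the grasp point (between the pads) lies behind it (manip.grasp_offset is the y of the grasp point in the tool frame, in m); y points along the fingers, z is the direction in which the jaws open and shut, and the axes are right-handed (so a half turn about y gives the same grasp; the last joint's range is limited). The gripper opens to 85 mm and grips with 20 to 120 N. Pads are 22 mm wide; open, the fingers measure 114 mm over their backs; the gripper's body (76 mm by 85 mm) begins 54 mm behind the grasp point. The pads swing forward as they close: fully open they stand 13 mm farther back than shut.
Start: joints at [1.029, 0.053, 1.613, -0, 1.476, -0.119], TCP at [0.256, 0.57, 0.231] pointing down, gripper open.
Joint ranges: [-3.01, 3.01], [-1.01, 2.22], [0.06, 2.58], [-1.02, 4.17], [0.09, 2.62], [-3.14, 3.14]. Speed limits (rad/s): [2.57, 2.57, 3.14, 3.14, 3.14, 3.14].

### API

Orientations are given as a unit quaternion [w, x, y, z].
In Python, from plant import manip gives the robot as it stands. The module is installed in compiled form; this text tells all that it offers.
- The arm moves only by the shell command python3 -m jog 'ROWS'. ROWS is a JSON object of lists of equal length, an entry for each row: "offset": the shift along the world's x, y, z in units of 50 mm (1.0 is 50 mm), a list of three; "angular": the turn, a rotation vector about the world's x, y, z in units of 6 degrees (1.0 is 6 degrees), a list of three; "jaw": the finger opening in mm, from 0 to 85.4. In form: {"offset": [[tx, ty, tz], ...], "angular": [[ax, ay, az], ...], "jaw": [jaw, ...]}. A call has 1 to 12 rows; each row shifts and turns the commanded pose from where the row before left it; what a row does not reach is not made up. A row lasts 1/10 s, in which the tool goes at most 50 mm and 8.59 degrees, less where a joint would pass 70% of its speed; a pose out of reach is approached as far as the arm can. A call is refused whole if a number of a shift passes 1 or a number of a turn 1, either way. A call with a gripper value outside its range is refused whole. The fingers move at their own pace and stop on an object; the grip force is fixed at half the most. Time passes only in rows, so rows that do not move let the fingers close. It gives the time, the measured TCP pose, the force and the opening at its end, in the units of the state.
- manip.state(): the state, without advancing time (a new reading comes with each control period).
- manip.grab_frame(name): name is "side" or "top" or "wrist"; returns the picture (480x640x3 uint8, blue, green, red); there is no depth.
- manip.camera_model(name): a dict with "fx", "fy", "cx", "cy" (pixels), "rvec" (rotation vector, rad) and "tvec" (3), from world to camera coordinates, as OpenCV has them; the wrist camera has in their place "mount" (4x4, takes a point from camera to tool coordinates, whose origin is the TCP and whose axes are the tool frame's). Camera axes: x right, y down, z forward; pixel columns grow to the right and rows downward; lengths in m; the calibration is good to about 2 mm. The wrist camera is an equidistant fisheye: a pixel r from the principal point sees the ray r / f radians off the axis. A picture is of the moment at which its call begins: read the wrist's pose just before it. camera_model takes no time and is no camera call.
- manip.job_done(): hands the job in, once; it reports no verdict.
The state is a dict: "time": time; "joint_pos": joint angles; "joint_vel": joint speeds; "joint_efforts": joint torques, N m; "tool_pos": TCP position; "tool_rot": TCP orientation; "contact_force": force on the tool from outside, world axes, zero at the start; "ft_torque": the same for the moment, N m; "gripper_width": opening from 0.0 (shut) to 1.0 (fully open).
Only numpy, scipy, OpenCV 4.12 (cv2) and the standard library are available. Lean on these libraries where they do the work, as an engineer would, in place of code of your own. Each camera call takes 0.05 s, during which the arm holds its last target.

## Working session

There is one attempt and no reset: what is moved stays moved. The work goes in short steps, Python scripts to look and compute and a shell command to move; the robot and the scene stay as the last step left them, time stands still between calls to the robot, and variables do not carry over. Pictures are saved under pics/ and viewed, and the job is handed in when it is done.

```bash
mkdir -p pics; cat > h.py <<'E'
import numpy as np, cv2
from plant import manip
from scipy.spatial.transform import Rotation as R
def cam(n):
    m=manip.camera_model(n); K=np.array([[m['fx'],0,m['cx']],[0,m['fy'],m['cy']],[0,0,1]])
    Rm=cv2.Rodrigues(np.array(m['rvec'],float))[0]; t=np.array(m['tvec'],float).ravel()
    return K,Rm,t
def ray(n,uv):
    K,Rm,t=cam(n); d=Rm.T@np.linalg.solve(K,[uv[0],uv[1],1.]); return -Rm.T@t,d/np.linalg.norm(d)
def onplane(n,uv,p0,nn):
    o,d=ray(n,uv); s=np.dot(np.array(p0)-o,nn)/np.dot(d,nn); return o+s*d
def proj(n,P):
    K,Rm,t=cam(n); c=np.atleast_2d(P)@Rm.T+t; q=c@K.T; return q[:,:2]/q[:,2:]
E
python3 - <<'E'
from h import *
for n in ("side","top"):
    cv2.imwrite(f"pics/{n}0.png",manip.grab_frame(n)); K,Rm,t=cam(n); print(n,K[0,0],(-Rm.T@t).round(3),Rm.round(2).tolist())
s=manip.state(); print({k:np.round(v,3).tolist() for k,v in s.items()}, manip.grasp_offset)
print(manip.camera_model("wrist"))
E
```

```text
side 493.5740348374557 [ 0.178 -0.559  0.717] [[0.83, -0.56, 0.02], [-0.32, -0.52, -0.79], [0.45, 0.65, -0.61]]
top 533.1194734824586 [0.417 0.025 1.265] [[0.02, -1.0, -0.01], [-0.99, -0.02, -0.15], [0.15, 0.01, -0.99]]
{'time': 0.1, 'joint_pos': [1.029, 0.053, 1.614, -0.0, 1.476, -0.119], 'joint_vel': [0.001, -0.001, -0.001, 0.001, -0.002, 0.001], 'joint_efforts': [-0.0, -39.491, -37.136, -0.0, 0.004, 0.0], 'tool_pos': [0.256, 0.569, 0.23], 'tool_rot': [-0.691, 0.692, -0.149, 0.148], 'contact_force': [0.181, -0.787, 1.025], 'ft_torque': [0.018, -0.013, -0.008], 'gripper_width': 1.002} -0.0187
{'fx': 371.64829954431775, 'fy': 371.64829954431775, 'cx': 319.6117880152919, 'cy': 238.58669094644222, 'mount': array([[-4.22001867e-04,  9.59967929e-01,  2.80109615e-01,
        -7.23326115e-02],
       [-2.86451346e-04, -2.80109744e-01,  9.59967942e-01,
        -1.43391514e-01],
       [ 9.99999870e-01,  3.24870488e-04,  3.93190940e-04,
         9.95800212e-04],
       [ 0.00000000e+00,  0.00000000e+00,  0.00000000e+00,
         1.00000000e+00]])}
```

View pics/side0.png

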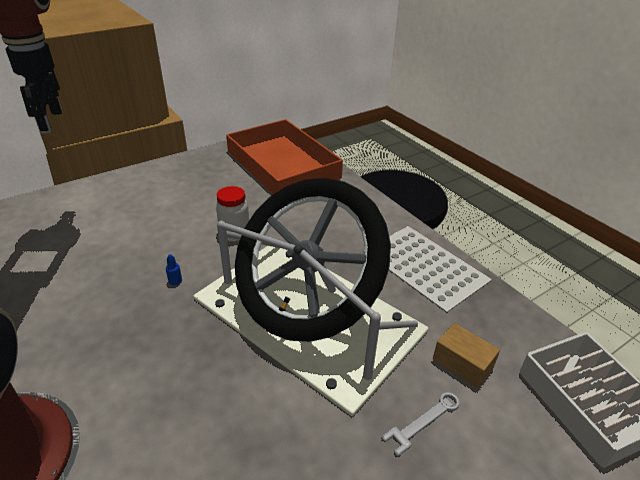

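View pics/top0.png

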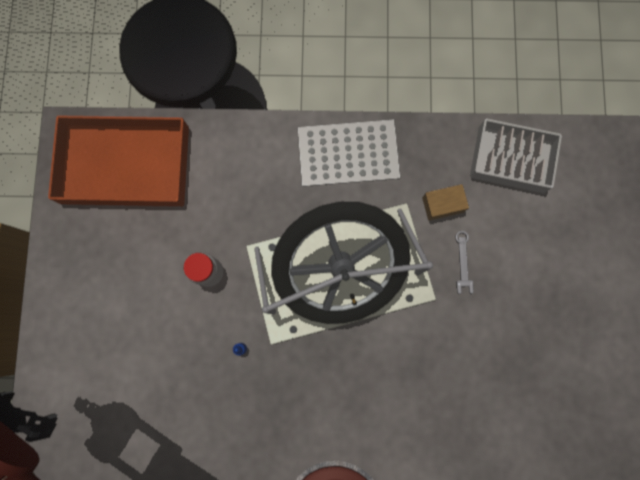

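```bash
python3 - <<'E'
from h import *
im=cv2.imread("pics/top0.png")
c=im[190:355,235:450]; cv2.imwrite("pics/top0c.png",cv2.resize(c,None,fx=3.6,fy=3.6,interpolation=cv2.INTER_CUBIC))
im=cv2.imread("pics/side0.png")
c=im[170:420,185:435]; cv2.imwrite("pics/side0c.png",cv2.resize(c,None,fx=2.4,fy=2.4,interpolation=cv2.INTER_CUBIC))
for n,cs in (("top",[(247,244),(406,205),(436,300),(271,343)]),("side",[(194,297),(353,413),(428,328)])):
    P=np.array([onplane(n,c,[0,0,.012],[0,0,1]) for c in cs]); print(n,P.round(3).tolist(),[np.linalg.norm(P[i]-P[i-1]).round(3) for i in range(len(P))])
E
```

```text
top [[0.604, 0.219, 0.012], [0.706, -0.16, 0.012], [0.48, -0.229, 0.012], [0.374, 0.153, 0.012]] [np.float64(0.239), np.float64(0.392), np.float64(0.236), np.float64(0.397)]
side [[0.374, 0.15, 0.012], [0.485, -0.227, 0.012], [0.711, -0.162, 0.012]] [np.float64(0.459), np.float64(0.393), np.float64(0.235)]
```

View pics/top0c.png

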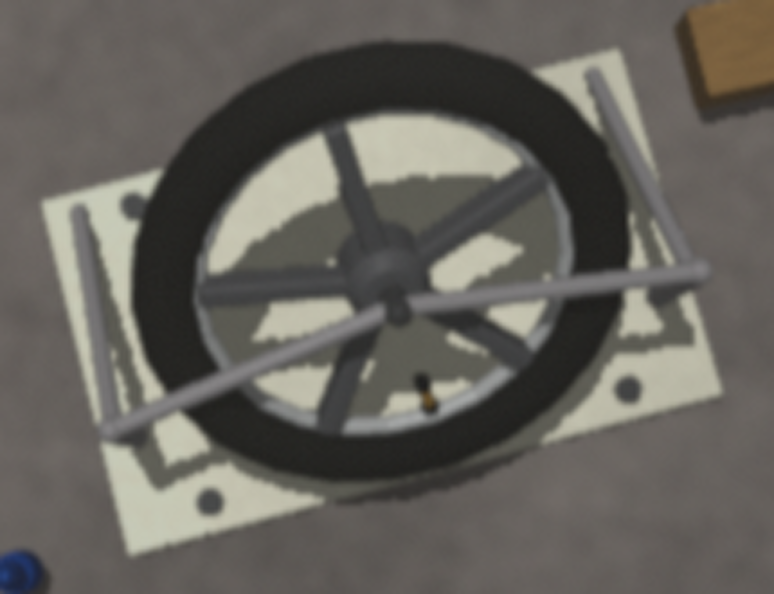

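View pics/side0c.png

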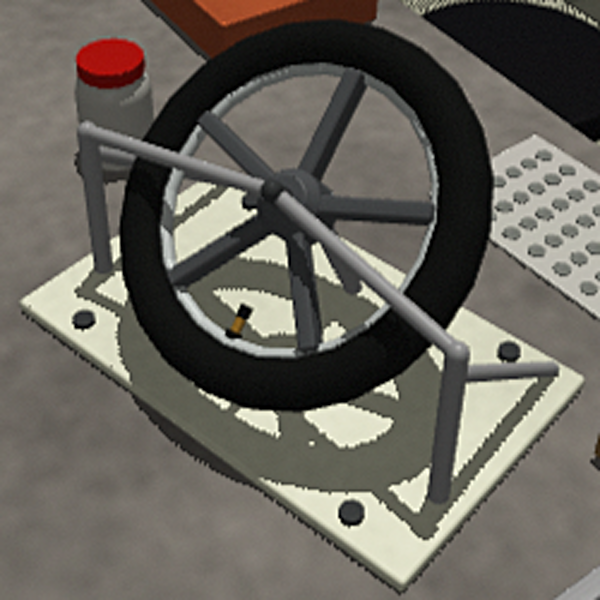

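```bash
cat >> h.py <<'E'
YAW=np.radians(16.2); S0=np.array([.5415,-.0045,0])
Rs=R.from_euler('z',YAW).as_matrix()
up=Rs@[.766,0,.643]; lf=Rs@[0,1,0]; nn=Rs@[-.643,0,.766]; hub=S0+[0,0,.15]
def wp(r,deg,h=0):  # point at radius, angle from top (ccw+), height out of midplane
    a=np.radians(deg); return hub+r*(np.cos(a)*up+np.sin(a)*lf)+h*nn
def wang(n,uv,h=0):
    p=onplane(n,uv,hub+h*nn,nn)-hub; return np.degrees(np.arctan2(p@lf,p@up)),np.hypot(p@lf,p@up)
E
python3 - <<'E'
from h import *
print(wang("top",(353.6,299.2)),wang("side",(284.6,303.7)))
for n in("top","side"):
    # spokes front face midpoints, rods
    im=cv2.imread(f"pics/{n}0.png")
    v=wang("top",(353.6,299.2))[0]
    def L(a,b,col):
        q=proj(n,[a,b]); q=(q*16).astype(int); cv2.line(im,tuple(q[0]),tuple(q[1]),col,1,cv2.LINE_AA,4)
    for k in(36,108,180,252,324): L(wp(30,0)*0+wp(.03,v+k,.014),wp(.1,v+k,.014),(0,255,0))
    L(wp(.08,v),wp(.107,v),(0,0,255))
    for s in(1,-1): L(wp(.0,0,.036),wp(.176/np.sin(np.radians(100)),100*s,.036),(255,0,255))
    for a in range(0,360,6):L(wp(.149,a),wp(.149,a+6),(255,255,0));L(wp(.105,a),wp(.105,a+6),(255,255,0))
    c=[S0+Rs@np.array([x,y,.012]) for x,y in((.12,.2),(.12,-.2),(-.12,-.2),(-.12,.2))]
    for i in range(4):L(c[i],c[i-1],(0,255,255))
    c=im[190:355,235:450] if n=="top" else im[170:420,185:435]
    cv2.imwrite(f"pics/{n}0o.png",cv2.resize(c,None,fx=3.6 if n=="top" else 2.4,fy=3.6 if n=="top" else 2.4,interpolation=cv2.INTER_CUBIC))
print("up",up,"lf",lf,"n",nn,"hub",hub)
E
```

```text
(np.float64(-174.9808508303963), np.float64(0.09446950282384765)) (np.float64(-175.35781392321815), np.float64(0.09024016036678446))
up [0.73558496 0.21370719 0.643     ] lf [-0.27899111  0.96029369  0.        ] n [-0.61746884 -0.17939128  0.766     ] hub [ 0.5415 -0.0045  0.15  ]
```

View pics/top0o.png

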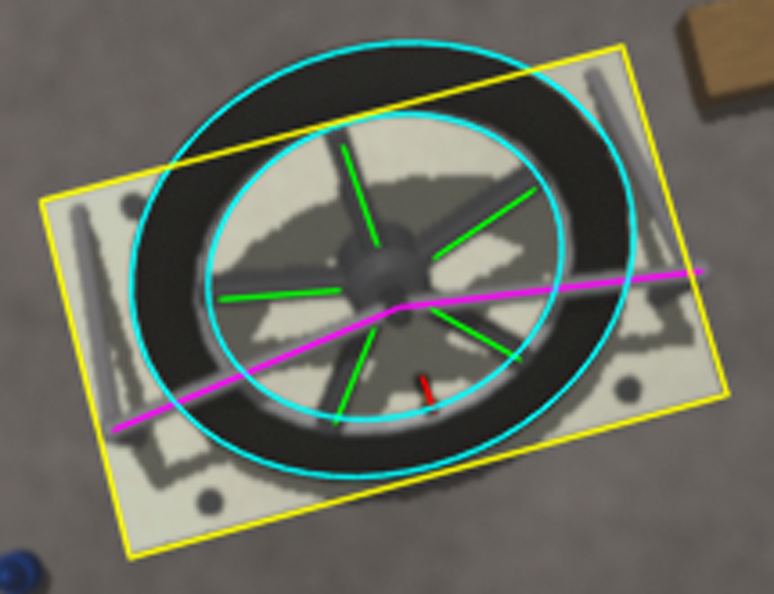

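View pics/side0o.png

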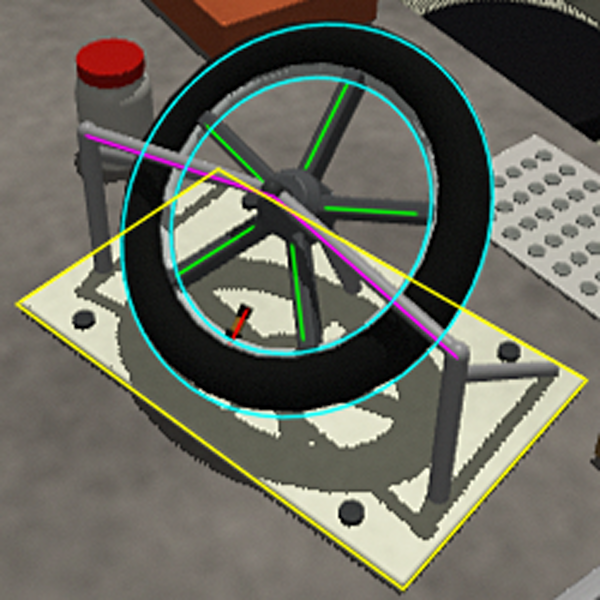

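```bash
cat >> h.py <<'E'
def rotw(w,x,y,z): return R.from_quat([x,y,z,w])
E
python3 - <<'E'
from h import *
s=manip.state(); Rc=rotw(*s['tool_rot']); print(Rc.as_matrix().round(3), s['gripper_width'])
for nm,x in (("x=up",up),("x=-up",-up),("x=lf",lf),("x=-lf",-lf)):
    M=np.stack([x,-nn,np.cross(x,-nn)],1); d=R.from_matrix(M)*Rc.inv(); print(nm,np.degrees(d.as_rotvec()).round(1)/6, M.round(2).tolist())
for n,r,a,h in(("pre",.066,-20,.10),("in",.066,-20,-.008)): print(n,wp(r,a,h))
E
```

```text
[[ 0.912 -0.001  0.41 ]
 [-0.41  -0.002  0.912]
 [-0.    -1.    -0.002]] 1.001563953800578
x=up [-0.46666667 -6.78333333  6.46666667] [[0.74, 0.62, -0.28], [0.21, 0.18, 0.96], [0.64, -0.77, 0.0]]
x=-up [  8.55        -0.61666667 -22.08333333] [[-0.74, 0.62, 0.28], [-0.21, 0.18, -0.96], [-0.64, -0.77, 0.0]]
x=lf [-6.23333333 -5.41666667 20.66666667] [[-0.28, 0.62, -0.74], [0.96, 0.18, -0.21], [0.0, -0.77, -0.64]]
x=-lf [ 4.51666667 -5.2        -7.91666667] [[0.28, 0.62, 0.74], [-0.96, 0.18, 0.21], [-0.0, -0.77, 0.64]]
pre [ 0.53167164 -0.0308621   0.26647868]
in [ 0.59835828 -0.01148784  0.18375068]
```

```bash
python3 -m jog '{"offset":[[0.5,-0.2,0.6],[0.5,-0.3,0.6],[0.5,-0.5,0.6],[0.5,-0.6,0.6],[0.5,-0.6,0.4],[0.5,-0.6,0.2],[0.5,-0.6,0],[0.5,-0.6,0]],"angular":[[0,0,0],[0,0,0],[0,0,0],[0,0,0],[0,0,0],[0,0,0],[0,0,0],[0,0,0]],"jaw":[0,0,0,0,0,0,0,0]}'; python3 -m jog '{"offset":[[0.15,-0.65,0],[0.15,-0.65,0],[0.15,-0.65,0],[0.15,-0.65,0],[0.15,-0.65,0],[0.15,-0.65,0],[0.15,-0.65,0],[0.15,-0.65,0],[0.15,-0.65,0],[0.15,-0.65,0],[0,-0.65,0],[0,-0.65,0]],"angular":[[-0.04,-0.56,0.54],[-0.04,-0.56,0.54],[-0.04,-0.56,0.54],[-0.04,-0.56,0.54],[-0.04,-0.56,0.54],[-0.04,-0.56,0.54],[-0.04,-0.56,0.54],[-0.04,-0.57,0.54],[-0.04,-0.57,0.54],[-0.04,-0.57,0.54],[-0.04,-0.57,0.54],[-0.04,-0.57,0.54]],"jaw":[0,0,0,0,0,0,0,0,0,0,0,0]}'
cat >> h.py <<'E'
Mt=np.stack([up,-nn,lf],1)
def rep(r=None,a=None,h=None):
    s=manip.state(); p=np.array(s['tool_pos']); d=p-hub
    print("t",s['time'],"pos",p.round(4),"r %.4f ang %.1f h %.4f"%(np.hypot(d@up,d@lf),np.degrees(np.arctan2(d@lf,d@up)),d@nn),"F",np.round(s['contact_force'],1),"g",round(s['gripper_width'],3))
    e=R.from_matrix(Mt)*rotw(*s['tool_rot']).inv(); print("rot err units",(np.degrees(e.as_rotvec())/6).round(2))
    if r is not None: print("to go units",((wp(r,a,h)-p)/.05).round(2))
E
python3 -c "
from h import *
rep(.066,-20,.08)"
```

```text
time: 0.9
tool_pos: [0.4572, 0.3687, 0.3815]
tool_rot: [0.692, -0.691, 0.148, -0.148]
contact_force: [-0.2, -0.1, -0.5]
gripper_width: 0.004
time: 2.1
tool_pos: [0.531, -0.021, 0.381]
tool_rot: [0.691, -0.624, -0.335, -0.144]
contact_force: [1.6, -0.3, -0.3]
gripper_width: -0.002
t 2.1 pos [ 0.531 -0.021  0.381] r 0.1379 ang -5.4 h 0.1863 F [ 1.6 -0.3 -0.3] g -0.002
rot err units [ 0.03  0.02 -0.04]
to go units [ 0.26 -0.13 -2.6 ]
```

```bash
python3 -m jog '{"offset":[[0.05,-0.06,-0.5],[0.05,-0.06,-0.5],[0.05,-0.06,-0.5],[0.05,-0.06,-0.5],[0.05,0,-0.5],[0,0,0],[0,0,0]],"angular":[[0,0,0],[0,0,0],[0,0,0],[0,0,0],[0,0,0],[0,0,0],[0,0,0]],"jaw":[0,0,0,0,0,0,0]}'
python3 - <<'E'
from h import *
rep(.068,-30,.07)
for n in("side","wrist"): cv2.imwrite(f"pics/{n}1.png",manip.grab_frame(n))
E
```

```text
time: 2.8
tool_pos: [0.5437, -0.0319, 0.256]
tool_rot: [0.692, -0.624, -0.333, -0.144]
contact_force: [0.4, -0.5, 1.1]
gripper_width: -0.003
t 2.8 pos [ 0.5437 -0.0319  0.256 ] r 0.0694 ang -22.8 h 0.0848 F [ 0.4 -0.5  1.1] g -0.003
rot err units [ 0.02 -0.02 -0.01]
to go units [ 0.15 -0.1  -0.29]
```

View pics/wrist1.png

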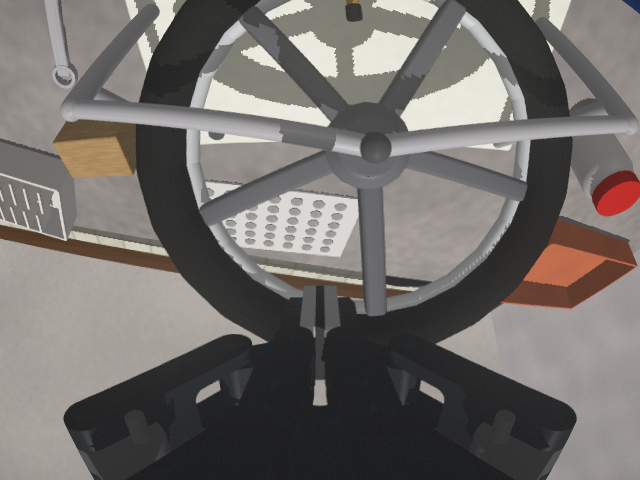

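View pics/side1.png

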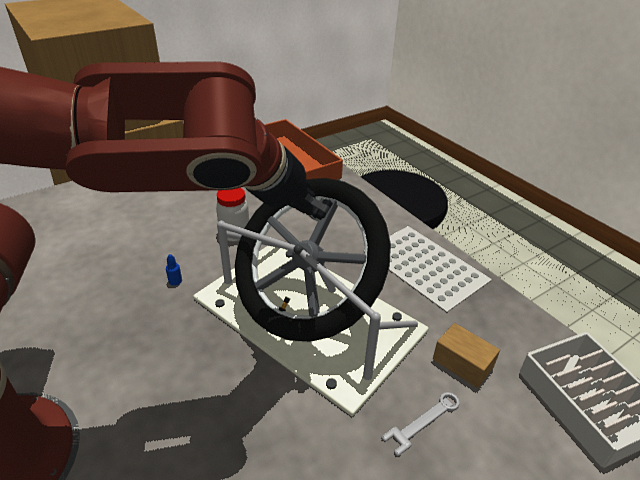

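```bash
python3 - <<'E'
from h import *
p=np.array(manip.state()['tool_pos'])
q=wp(.066,-28,.04); print((q-p)/.05); q2=wp(.066,-28,-.008); print((q2-q)/.05)
pr=q2
# sweep: finger angle steps 8deg
for a in range(-20,80,8):
    n=wp(.066,a,-.008); print(a,((n-pr)/.05).round(2)); pr=n
E
```

```text
[ 0.47507051  0.06498928 -0.80713016]
[ 0.59277009  0.17221563 -0.73536   ]
-20 [0.01 0.18 0.05]
-12 [-0.01  0.18  0.03]
-4 [-0.03  0.18  0.02]
4 [-0.05  0.18  0.  ]
12 [-0.07  0.17 -0.02]
20 [-0.09  0.16 -0.03]
28 [-0.1   0.15 -0.05]
36 [-0.12  0.13 -0.06]
44 [-0.13  0.11 -0.08]
52 [-0.14  0.09 -0.09]
60 [-0.14  0.07 -0.1 ]
68 [-0.14  0.04 -0.11]
76 [-0.14  0.02 -0.11]
```

```bash
python3 -m jog '{"offset":[[0.24,0.03,-0.4],[0.24,0.03,-0.4],[0.15,0.05,-0.19],[0.15,0.04,-0.18],[0.15,0.04,-0.18],[0.15,0.04,-0.18],[0,0,0],[0,0,0]],"angular":[[0,0,0],[0,0,0],[0,0,0],[0,0,0],[0,0,0],[0,0,0],[0,0,0],[0,0,0]],"jaw":[0,0,0,0,0,0,0,0]}'
python3 - <<'E'
from h import *
rep(.066,-28,-.008)
for n in("wrist",): cv2.imwrite(f"pics/{n}2.png",manip.grab_frame(n))
E
```

```text
time: 3.7
tool_pos: [0.5985, -0.0207, 0.1814]
tool_rot: [0.691, -0.624, -0.334, -0.145]
contact_force: [0.3, -0.1, 0.9]
gripper_width: 0.003
t 3.7 pos [ 0.5985 -0.0207  0.1814] r 0.0666 ang -28.2 h -0.0083 F [ 0.3 -0.1  0.9] g 0.003
rot err units [ 0.03  0.01 -0.02]
to go units [-0.01  0.01 -0.  ]
```

View pics/wrist2.png

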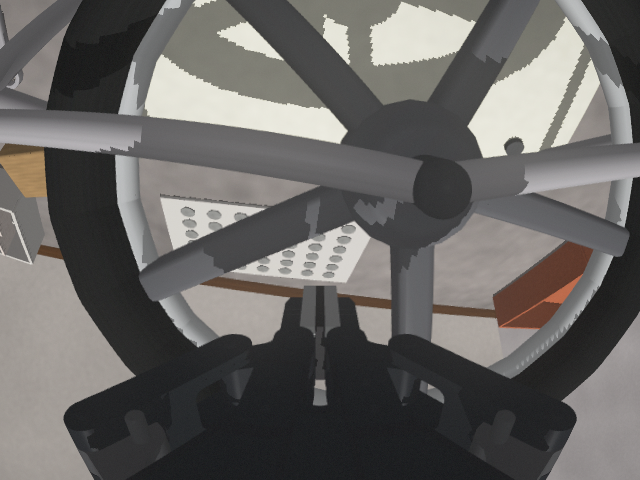

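```bash
python3 -m jog '{"offset":[[0.01,0.18,0.05],[-0.01,0.18,0.03],[-0.03,0.18,0.02],[-0.05,0.18,0],[-0.07,0.17,-0.02],[-0.09,0.16,-0.03],[-0.10,0.15,-0.05],[-0.12,0.13,-0.06],[-0.13,0.11,-0.08],[-0.14,0.09,-0.09],[0,0,0],[0,0,0]],"angular":[[0,0,0],[0,0,0],[0,0,0],[0,0,0],[0,0,0],[0,0,0],[0,0,0],[0,0,0],[0,0,0],[0,0,0],[0,0,0],[0,0,0]],"jaw":[0,0,0,0,0,0,0,0,0,0,0,0]}'
python3 - <<'E'
from h import *
rep(.066,52,-.008)
for n in("wrist","side"): cv2.imwrite(f"pics/{n}3.png",manip.grab_frame(n))
E
```

```text
time: 4.95
tool_pos: [0.5606, 0.0565, 0.1673]
tool_rot: [0.692, -0.624, -0.333, -0.144]
contact_force: [0.3, -0.1, -1.1]
gripper_width: -0.001
t 4.95 pos [0.5606 0.0565 0.1673] r 0.0655 ang 54.4 h -0.0095 F [ 0.3 -0.1 -1.1] g -0.001
rot err units [ 0.02 -0.03 -0.02]
to go units [ 0.03 -0.02  0.05]
```

View pics/wrist3.png

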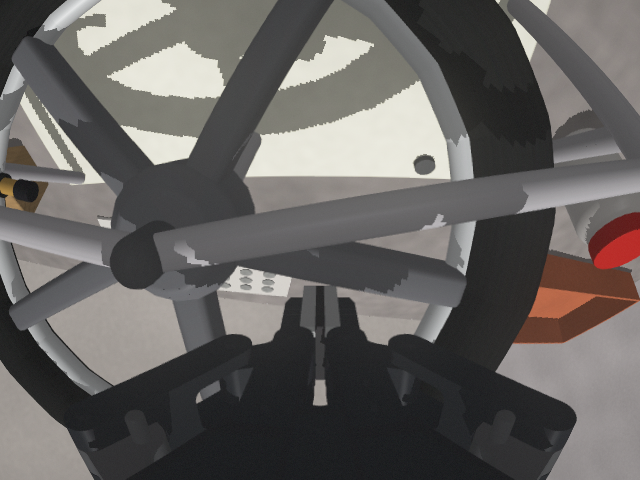

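View pics/side3.png

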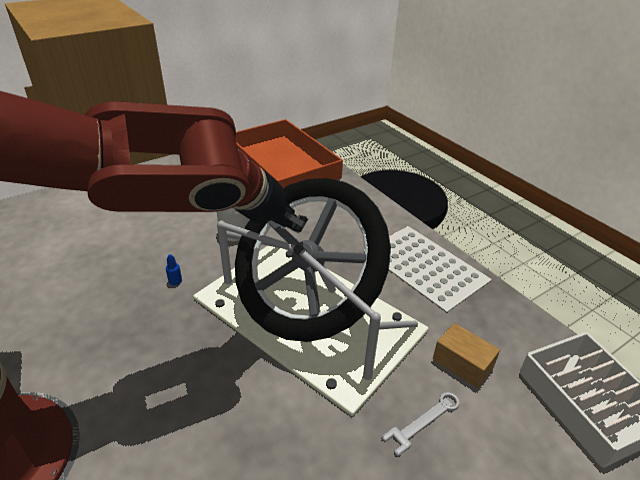

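```bash
cat >> h.py <<'E'
def wray(uv,s):
    m=manip.camera_model("wrist"); x=(uv[0]-m['cx'])/m['fx']; y=(uv[1]-m['cy'])/m['fy']; th=np.hypot(x,y)
    d=np.array([np.sin(th)*x/th,np.sin(th)*y/th,np.cos(th)]); M=m['mount']; Rt=rotw(*s['tool_rot']).as_matrix()
    return Rt@M[:3,3]+np.array(s['tool_pos']), Rt@M[:3,:3]@d
def wang_w(uv,s,h=0):
    o,d=wray(uv,s); p=o+d*np.dot(hub+h*nn-o,nn)/np.dot(d,nn)-hub
    return np.degrees(np.arctan2(p@lf,p@up)).round(1),np.hypot(p@lf,p@up).round(4)
E
python3 - <<'E'
from h import *
s=manip.state()
print("valve",wang_w((20,189),s))
print("spokes",[wang_w(u,s,.014) for u in((455,285),(330,260),(190,315),(30,315),(30,55))])
E
```

```text
valve (np.float64(-100.8), np.float64(0.0872))
spokes [(np.float64(78.6), np.float64(0.1063)), (np.float64(79.3), np.float64(0.0588)), (np.float64(8.4), np.float64(0.0341)), (np.float64(-63.4), np.float64(0.092)), (np.float64(-139.7), np.float64(0.0956))]
```

```bash
python3 - <<'E'
from h import *
p=np.array(manip.state()['tool_pos'])
q=wp(.066,53,.045); print((q-p)/.05); q1=wp(.066,-28,.045); print((q1-q)/.05);q2=wp(.066,-28,-.008); print((q2-q1)/.05)
E
```

```text
[-0.65943039 -0.19155796  0.84099992]
[ 0.73997548 -1.52813122  0.23861408]
[ 0.65451697  0.19015476 -0.81196   ]
```

```bash
python3 -m jog '{"offset":[[-0.22,-0.06,0.28],[-0.22,-0.06,0.28],[-0.22,-0.06,0.28],[0.15,-0.31,0.05],[0.15,-0.31,0.05],[0.15,-0.31,0.05],[0.15,-0.30,0.05],[0.14,-0.30,0.04],[0,0,0]],"angular":[[0,0,0],[0,0,0],[0,0,0],[0,0,0],[0,0,0],[0,0,0],[0,0,0],[0,0,0],[0,0,0]],"jaw":[0,0,0,0,0,0,0,0,0]}'
python3 - <<'E'
from h import *
rep(.066,-28,-.008)
s=manip.state()
cv2.imwrite(f"pics/wrist4.png",manip.grab_frame("wrist"))
E
```

```text
time: 5.95
tool_pos: [0.5662, -0.0312, 0.2228]
tool_rot: [0.691, -0.625, -0.333, -0.145]
contact_force: [-0.4, -0.5, -0.2]
gripper_width: -0.001
t 5.95 pos [ 0.5662 -0.0312  0.2228] r 0.0676 ang -28.8 h 0.0453 F [-0.4 -0.5 -0.2] g -0.001
rot err units [ 0.02 -0.01  0.01]
to go units [ 0.64  0.22 -0.83]
```

View pics/wrist4.png

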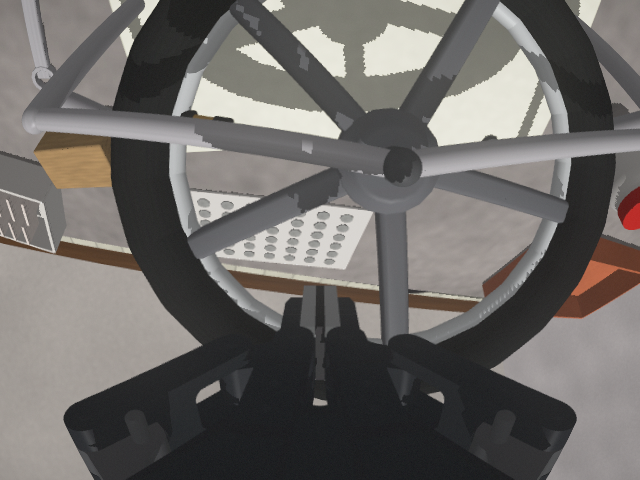

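```bash
python3 -m jog '{"offset":[[0.16,0.05,-0.21],[0.16,0.05,-0.21],[0.16,0.06,-0.21],[0.16,0.06,-0.20],[0,0,0],[0,0,0]],"angular":[[0,0,0],[0,0,0],[0,0,0],[0,0,0],[0,0,0],[0,0,0]],"jaw":[0,0,0,0,0,0]}' && python3 -c "
from h import *
rep(.066,-28,-.008)" && python3 -m jog '{"offset":[[0.01,0.18,0.05],[-0.01,0.18,0.03],[-0.03,0.18,0.02],[-0.05,0.18,0],[-0.07,0.17,-0.02],[-0.09,0.16,-0.03],[-0.10,0.15,-0.05],[-0.12,0.13,-0.06],[-0.13,0.11,-0.08],[-0.13,0.09,-0.09],[-0.07,0.04,-0.05],[0,0,0]],"angular":[[0,0,0],[0,0,0],[0,0,0],[0,0,0],[0,0,0],[0,0,0],[0,0,0],[0,0,0],[0,0,0],[0,0,0],[0,0,0],[0,0,0]],"jaw":[0,0,0,0,0,0,0,0,0,0,0,0]}'
python3 - <<'E'
from h import *
rep(.066,58,-.008)
for n in("wrist","top"): cv2.imwrite(f"pics/{n}5.png",manip.grab_frame(n))
E
```

```text
time: 6.6
tool_pos: [0.597, -0.0178, 0.1805]
tool_rot: [0.692, -0.624, -0.333, -0.144]
contact_force: [0.3, 0.4, 1.0]
gripper_width: 0.003
t 6.6 pos [ 0.597  -0.0178  0.1805] r 0.0641 ang -26.2 h -0.0085 F [0.3 0.4 1. ] g 0.003
rot err units [ 0.02 -0.02 -0.02]
to go units [ 0.02 -0.05  0.02]
time: 7.8
tool_pos: [0.5565, 0.0608, 0.1651]
tool_rot: [0.692, -0.624, -0.333, -0.143]
contact_force: [-0.3, -0.6, -0.3]
gripper_width: 0.001
t 7.8 pos [0.5565 0.0608 0.1651] r 0.0680 ang 59.3 h -0.0094 F [-0.3 -0.6 -0.3] g 0.001
rot err units [ 0.02 -0.04 -0.02]
to go units [ 0.   -0.05  0.02]
```

View pics/wrist5.png

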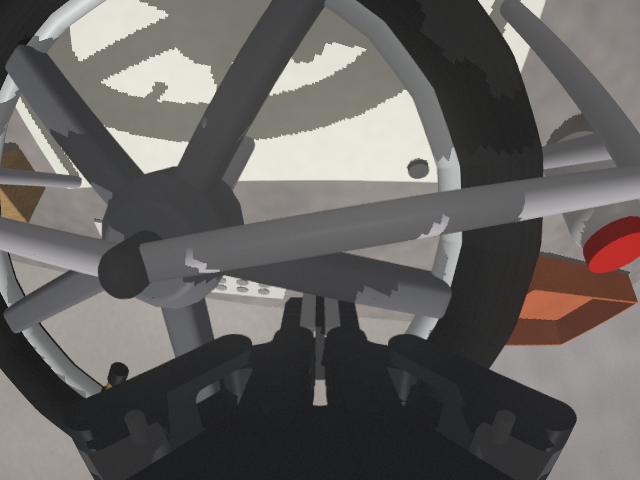

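```bash
python3 -m jog '{"offset":[[-0.07,0.02,-0.05],[-0.07,0.02,-0.05],[0,0,0],[-0.22,-0.06,0.28],[-0.22,-0.06,0.28],[-0.22,-0.06,0.28],[0,0,0]],"angular":[[0,0,0],[0,0,0],[0,0,0],[0,0,0],[0,0,0],[0,0,0],[0,0,0]],"jaw":[0,0,0,0,0,0,0]}'
python3 - <<'E'
from h import *
rep(.075,-80,.045)
for n in("wrist","top","side"): cv2.imwrite(f"pics/{n}6.png",manip.grab_frame(n))
E
```

```text
time: 8.6
tool_pos: [0.5182, 0.0526, 0.206]
tool_rot: [0.691, -0.624, -0.335, -0.146]
contact_force: [0.9, 0.5, 0.5]
gripper_width: -0.003
t 8.6 pos [0.5182 0.0526 0.206 ] r 0.0688 ang 63.1 h 0.0470 F [0.9 0.5 0.5] g -0.003
rot err units [ 0.03  0.02 -0.01]
to go units [ 0.51 -2.67 -0.26]
```

View pics/wrist6.png

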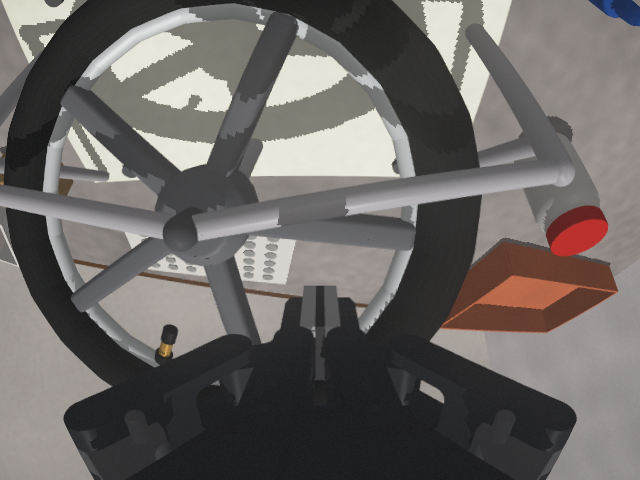

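```bash
python3 - <<'E'
from h import *
s=manip.state()
print("valve",wang_w((167,345),s))
print("spokes",[wang_w(u,s,.014) for u in((402,236),(239,320),(85,302),(72,98),(285,22))])
q=wp(.066,40,.05);p=np.array(s['tool_pos'])
pr=p
for r,a in((.08,40),(.08,0),(.08,-40),(.08,-78)):
    q=wp(r,a,.055); print(r,a,((q-pr)/.05).round(2)); pr=q
E
```

```text
valve (np.float64(-21.7), np.float64(0.0894))
spokes [(np.float64(86.0), np.float64(0.1046)), (np.float64(20.3), np.float64(0.0581)), (np.float64(-58.1), np.float64(0.0929)), (np.float64(-134.9), np.float64(0.0991)), (np.float64(153.9), np.float64(0.1072))]
0.08 40 [ 0.41 -0.1   0.58]
0.08 0 [ 0.56 -0.91  0.24]
0.08 -40 [ 0.01 -1.07 -0.24]
0.08 -78 [-0.51 -0.71 -0.57]
```

```bash
python3 -m jog '{"offset":[[0.2,-0.05,0.29],[0.21,-0.05,0.29],[0.19,-0.3,0.08],[0.19,-0.3,0.08],[0.18,-0.31,0.08],[0.01,-0.36,-0.08],[0,-0.36,-0.08],[0,-0.35,-0.08],[-0.17,-0.24,-0.19],[-0.17,-0.24,-0.19],[-0.17,-0.23,-0.19],[0,0,0]],"angular":[[0,0,0],[0,0,0],[0,0,0],[0,0,0],[0,0,0],[0,0,0],[0,0,0],[0,0,0],[0,0,0],[0,0,0],[0,0,0],[0,0,0]],"jaw":[0,0,0,0,0,0,0,0,0,0,0,0]}'
python3 - <<'E'
from h import *
rep(.08,-78,-.003)
s=manip.state()
cv2.imwrite(f"pics/wrist7.png",manip.grab_frame("wrist"))
E
```

```text
time: 9.95
tool_pos: [0.54, -0.0869, 0.2005]
tool_rot: [0.693, -0.624, -0.331, -0.144]
contact_force: [0.5, -0.3, -0.7]
gripper_width: -0.003
t 9.95 pos [ 0.54   -0.0869  0.2005] r 0.0799 ang -80.0 h 0.0544 F [ 0.5 -0.3 -0.7] g -0.003
rot err units [-0.   -0.06  0.  ]
to go units [ 0.75  0.23 -0.84]
```

View pics/wrist7.png

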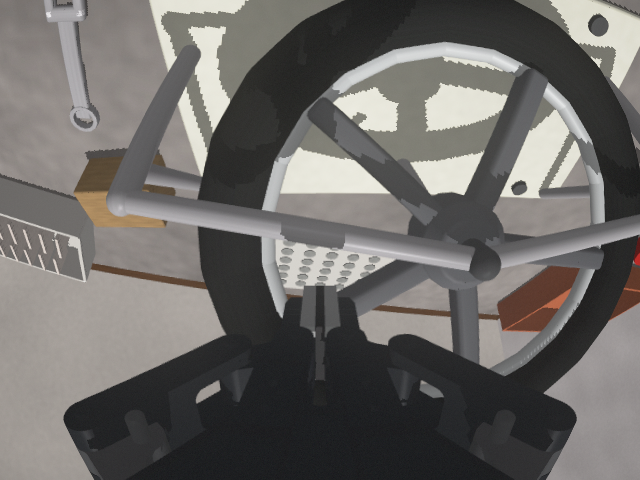

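```bash
python3 -m jog '{"offset":[[0.17,0.06,-0.19],[0.17,0.06,-0.19],[0.13,0.04,-0.15],[0,0,0]],"angular":[[0,0,0],[0,0,0],[0,0,0],[0,0,0]],"jaw":[0,0,0,0]}'
python3 - <<'E'
from h import *
rep(.08,-78,-.003)
s=manip.state()
cv2.imwrite(f"pics/wrist8.png",manip.grab_frame("wrist"))
im=manip.grab_frame("side");cv2.imwrite("pics/side8.png",cv2.resize(im[170:420,185:435],None,fx=2.4,fy=2.4,interpolation=cv2.INTER_CUBIC))
E
```

```text
time: 10.4
tool_pos: [0.565, -0.0773, 0.1763]
tool_rot: [0.692, -0.624, -0.333, -0.143]
contact_force: [0.4, 0.2, -0.2]
gripper_width: -0.0
t 10.4 pos [ 0.565  -0.0773  0.1763] r 0.0788 ang -76.3 h 0.0187 F [ 0.4  0.2 -0.2] g -0.0
rot err units [ 0.01 -0.03 -0.03]
to go units [ 0.25  0.04 -0.36]
```

View pics/wrist8.png

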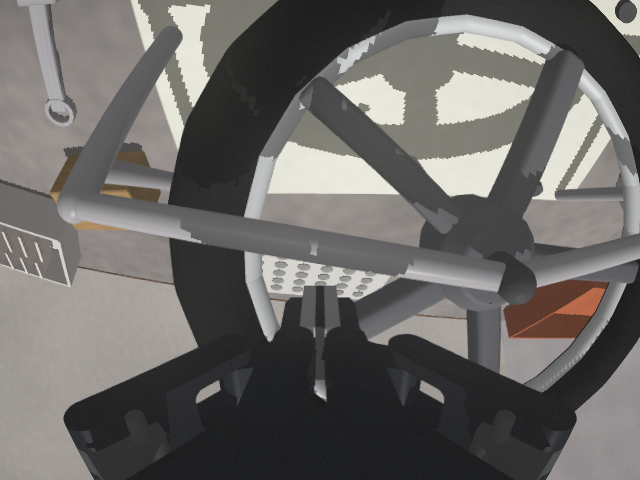

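View pics/side8.png

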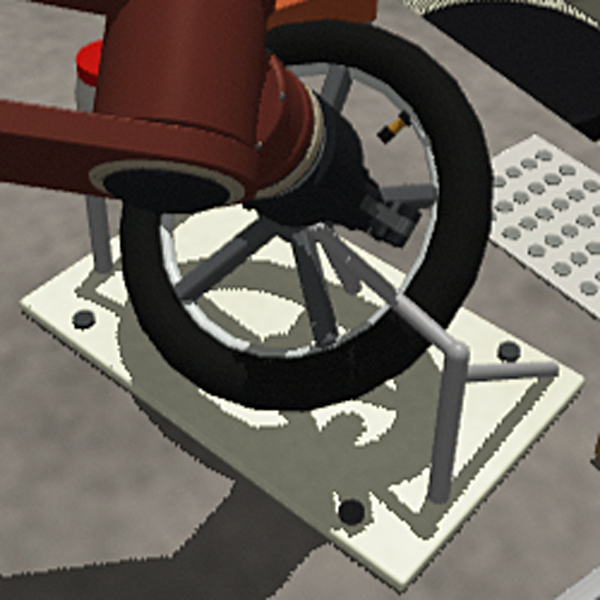

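```bash
python3 -m jog '{"offset":[[0.08,0.01,-0.12],[0.08,0.01,-0.12],[0.08,0.01,-0.12],[0,0,0]],"angular":[[0,0,0],[0,0,0],[0,0,0],[0,0,0]],"jaw":[0,0,0,0]}'
python3 - <<'E'
from h import *
rep(.08,-78,-.003)
pr=np.array(manip.state()['tool_pos'])
for a in range(-74,-43,3):
    q=wp(.08,a,-.003); print(a,((q-pr)/.05).round(3)); pr=q
E
```

```text
time: 10.9
tool_pos: [0.5766, -0.0767, 0.1582]
tool_rot: [0.692, -0.624, -0.333, -0.144]
contact_force: [0.3, -0.6, 0.5]
gripper_width: 0.001
t 10.9 pos [ 0.5766 -0.0767  0.1582] r 0.0807 ang -78.8 h -0.0024 F [ 0.3 -0.6  0.5] g 0.001
rot err units [ 0.01 -0.03 -0.02]
to go units [0.02 0.02 0.  ]
-74 [0.088 0.072 0.073]
-71 [0.052 0.041 0.051]
-68 [0.05  0.045 0.05 ]
-65 [0.047 0.048 0.049]
-62 [0.045 0.052 0.048]
-59 [0.042 0.055 0.047]
-56 [0.039 0.058 0.045]
-53 [0.037 0.061 0.044]
-50 [0.034 0.064 0.042]
-47 [0.031 0.067 0.04 ]
-44 [0.028 0.069 0.038]
```

```bash
python3 -m jog '{"offset":[[0.09,0.07,0.07],[0.05,0.04,0.05],[0.05,0.045,0.05],[0.047,0.048,0.05],[0.045,0.052,0.048],[0,0,0],[0,0,0]],"angular":[[0,0,0],[0,0,0],[0,0,0],[0,0,0],[0,0,0],[0,0,0],[0,0,0]],"jaw":[0,0,0,0,0,0,0]}'
python3 - <<'E'
from h import *
rep(.08,-59,-.003)
for n in("side","top"):
    im=manip.grab_frame(n);cv2.imwrite(f"pics/{n}9.png",im)
    c=im[190:355,235:450] if n=="top" else im[170:420,185:435]; f=3.6 if n=="top" else 2.4
    cv2.imwrite(f"pics/{n}9c.png",cv2.resize(c,None,fx=f,fy=f,interpolation=cv2.INTER_CUBIC))
E
```

```text
time: 11.6
tool_pos: [0.5918, -0.0643, 0.1745]
tool_rot: [0.691, -0.624, -0.334, -0.145]
contact_force: [0.4, -0.1, -0.1]
gripper_width: -0.002
t 11.6 pos [ 0.5918 -0.0643  0.1745] r 0.0819 ang -60.8 h -0.0016 F [ 0.4 -0.1 -0.1] g -0.002
rot err units [ 0.03  0.01 -0.01]
to go units [ 0.02  0.07 -0.01]
```

View pics/side9c.png

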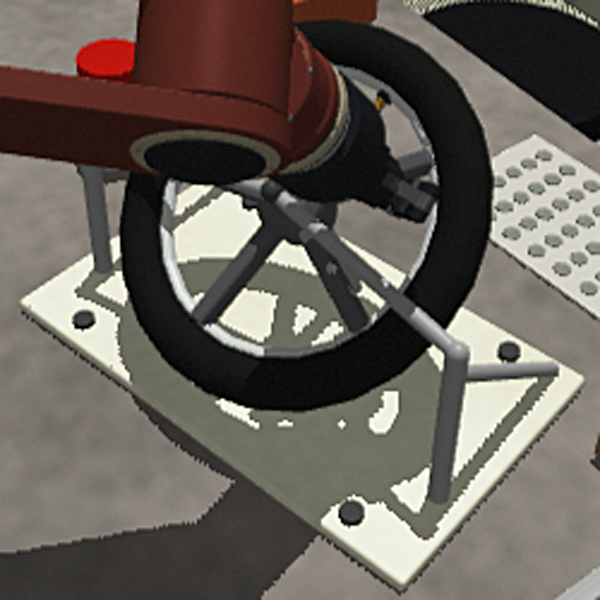

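View pics/top9c.png

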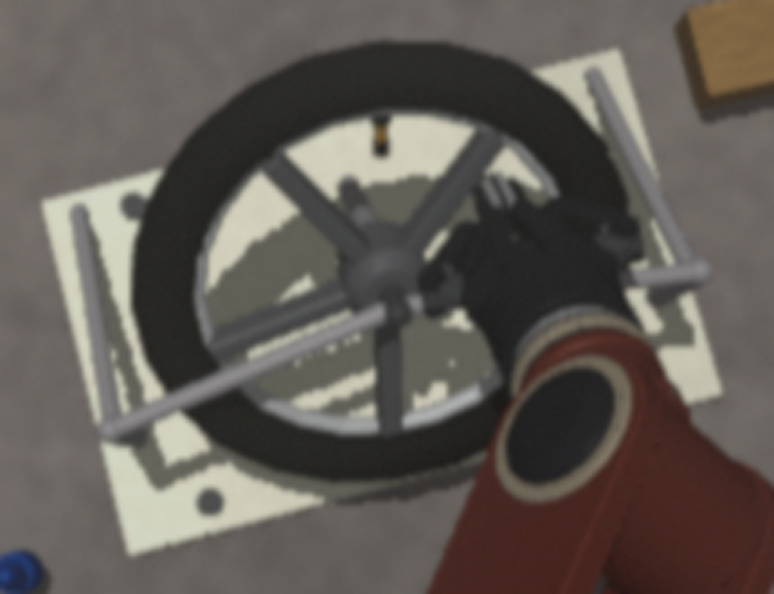

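```bash
cat >> h.py <<'E'
def vpix(im,n):
    hsv=cv2.cvtColor(im,cv2.COLOR_BGR2HSV); m=cv2.inRange(hsv,(10,110,60),(28,255,255))
    q=proj(n,[wp(.093,0)])[0]; k=np.zeros_like(m); cv2.circle(k,tuple(np.int32(q)),30,255,-1)
    M=cv2.moments(m&k,True); return (M['m10']/M['m00'],M['m01']/M['m00'],M['m00']) if M['m00'] else None
E
python3 - <<'E'
from h import *
for n in("side","top"):
    v=vpix(cv2.imread(f"pics/{n}9.png"),n); print(n,v, v and wang(n,v[:2]), proj(n,[wp(.093,0)]))
uv=(235+380/3.6,190+135/3.6); print(uv,wang("top",uv))
# spokes front-centre in top view
for c in((485,145),(425,215),(280,175),(345,230),(390,420),(225,340)): print(wang("top",(235+c[0]/3.6,190+c[1]/3.6),.005))
E
```

```text
side (342.63157894736844, 212.68421052631578, 19.0) (np.float64(-8.720506235605226), np.float64(0.1002441995222297)) [[334.16921522 212.30880595]]
top (340.44444444444446, 227.22222222222223, 9.0) (np.float64(-8.83574601397093), np.float64(0.09232999307542206)) [[333.47571973 228.28522442]]
(340.55555555555554, 227.5) (np.float64(-8.96281092249778), np.float64(0.09166072760457326))
(np.float64(-45.45561841355978), np.float64(0.0990780350942995))
(np.float64(-40.231949427896524), np.float64(0.0451825593479917))
(np.float64(28.16168293630269), np.float64(0.09655506325411943))
(np.float64(24.23247795745459), np.float64(0.042465836591988736))
(np.float64(170.201156522329), np.float64(0.10422137180913456))
(np.float64(97.63327947865888), np.float64(0.10148494040539659))
```

```bash
python3 -m jog '{"offset":[[0.022,0.04,0.02],[0.022,0.04,0.02],[0.02,0.04,0.02],[0.02,0.04,0.02],[0,0,0],[0,0,0]],"angular":[[0,0,0],[0,0,0],[0,0,0],[0,0,0],[0,0,0],[0,0,0]],"jaw":[0,0,0,0,0,0]}'
cat > look.py <<'E'
import sys
from h import *
rep(.08,-52,-.003)
k=sys.argv[1]
for n in("side","top"):
    im=manip.grab_frame(n);cv2.imwrite(f"pics/{n}{k}.png",im)
    c=im[190:355,235:450] if n=="top" else im[170:420,185:435]; f=3.6 if n=="top" else 2.4
    cv2.imwrite(f"pics/{n}{k}c.png",cv2.resize(c,None,fx=f,fy=f,interpolation=cv2.INTER_CUBIC))
    v=vpix(im,n); print(n,v, v and wang(n,v[:2]))
E
python3 look.py 10
```

```text
time: 12.3
tool_pos: [0.5953, -0.0559, 0.1773]
tool_rot: [0.692, -0.624, -0.334, -0.145]
contact_force: [-0.0, 0.0, -0.5]
gripper_width: -0.005
t 12.3 pos [ 0.5953 -0.0559  0.1773] r 0.0792 ang -54.3 h -0.0031 F [-0.   0.  -0.5] g -0.005
rot err units [ 0.02 -0.01 -0.02]
to go units [0.04 0.04 0.04]
side None None
top (335.22222222222223, 228.11111111111111, 9.0) (np.float64(-2.176063788469213), np.float64(0.09243121466416421))
```

```bash
python3 -m jog '{"offset":[[-0.04,-0.07,-0.04],[-0.19,-0.05,0.23],[-0.19,-0.05,0.23],[-0.19,-0.05,0.23],[-0.19,-0.05,0.23],[-0.3,-0.2,0.3],[-0.3,-0.5,0.3],[-0.2,-0.8,0.3],[-0.2,-0.8,0.3],[-0.2,-0.8,0.3],[0,0,0]],"angular":[[0,0,0],[0,0,0],[0,0,0],[0,0,0],[0,0,0],[0,0,0],[0,0,0],[0,0,0],[0,0,0],[0,0,0],[0,0,0]],"jaw":[0,0,0,0,0,0,0,0,0,0,0]}'
python3 look.py 11
```

```text
time: 13.5
tool_pos: [0.4948, -0.23, 0.299]
tool_rot: [0.689, -0.627, -0.332, -0.147]
contact_force: [-0.2, -0.6, 0.0]
gripper_width: -0.003
t 13.5 pos [ 0.4948 -0.23    0.299 ] r 0.2039 ang -86.3 h 0.1834 F [-0.2 -0.6  0. ] g -0.003
rot err units [0.06 0.02 0.05]
to go units [ 2.05  3.52 -2.39]
side None None
top (335.2857142857143, 228.14285714285714, 7.0) (np.float64(-2.247251383856632), np.float64(0.09232608904797018))
```

View pics/top11c.png

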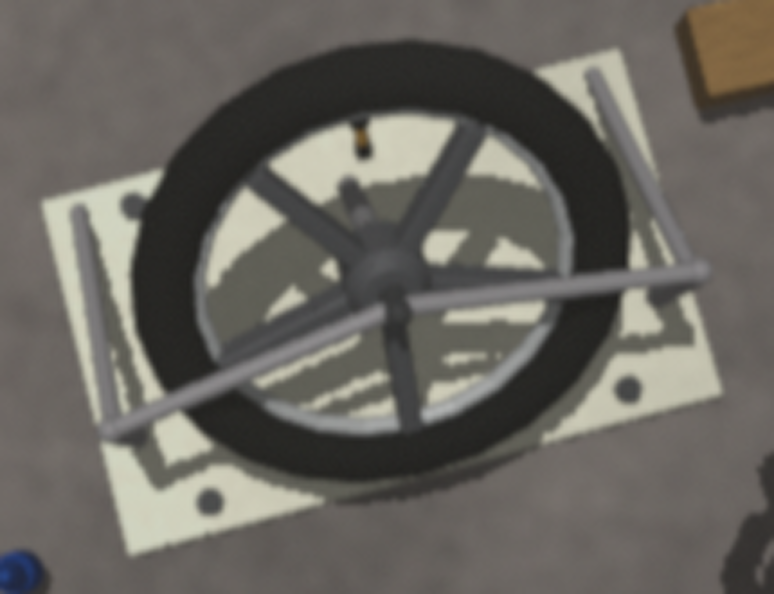

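View pics/side11.png

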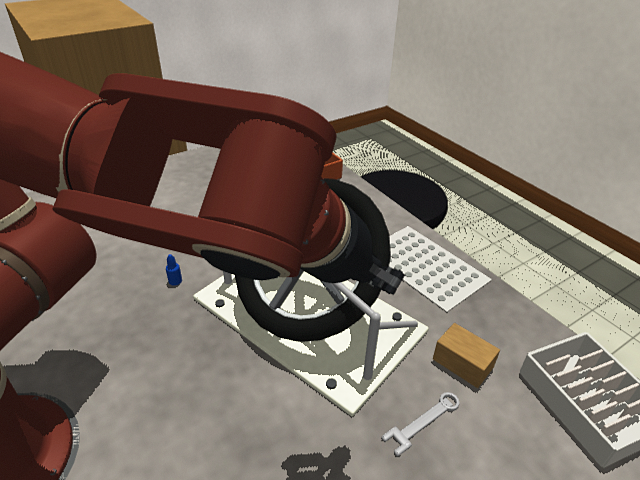

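```bash
python3 - <<'E'
from h import *
im=cv2.imread("pics/top11.png")
def z(u,v,r,f,name):
    c=im[v-r:v+r,u-r:u+r]; cv2.imwrite(name,cv2.resize(c,None,fx=f,fy=f,interpolation=cv2.INTER_CUBIC))
z(266,308,12,16,"pics/a.png");z(429,265,12,16,"pics/b.png");z(335,228,12,16,"pics/c.png")
cv2.imwrite("pics/abc.png",np.hstack([cv2.imread(f"pics/{k}.png") for k in "abc"])[:,:800*2])
# tyre outer ellipse: dark pixels
g=cv2.cvtColor(im,cv2.COLOR_BGR2GRAY); hsv=cv2.cvtColor(im,cv2.COLOR_BGR2HSV)
zr=proj("top",[S0+[0,0,0.036*.766+.15-.176*np.tan(np.radians(10))*.643*1]])  # dummy
h=.15+.036*.766-.176*np.tan(np.radians(10))*.643; print("rod end z",h)
print("pred", proj("top",[wp(.176/np.sin(np.radians(100)),s*100,.036) for s in(1,-1)]))
E
```

```text
rod end z 0.15762142824718442
pred [[265.91969868 309.12185109]
 [429.51582174 264.91881111]]
```

View pics/abc.png

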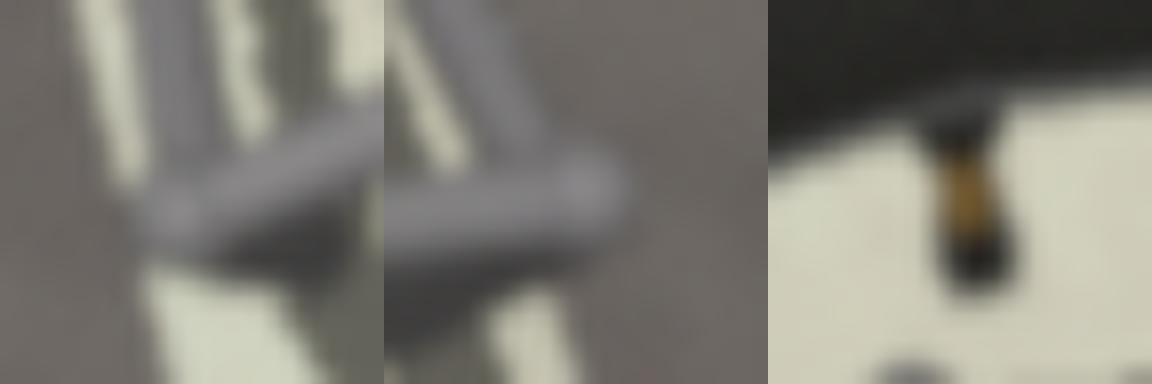

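```bash
python3 - <<'E'
from h import *
P=[onplane("top",u,hub,nn)-hub for u in((336.06,232.6),(335.44,228.2),(334.7,224))]
for p in P: print(np.degrees(np.arctan2(p@lf,p@up)),np.hypot(p@lf,p@up), "lat mm",1e3*(p@lf))
d=P[2]-P[0]; print("dir",np.degrees(np.arctan2(d@lf,d@up)))
# spoke directions, front-face edges from top crop: symmetric pair check
for c in((470,130),(262,180)): print(wang("top",(235+c[0]/3.6,190+c[1]/3.6),.01))
E
```

```text
-2.206882503301873 0.081768856515088 lat mm -3.1487422573659454
-2.425314850204909 0.09211653199805887 lat mm -3.8981035341025594
-2.4259944343962205 0.1019744655583768 lat mm -4.316471024922737
dir -3.312606074846665
(np.float64(-36.76400331798492), np.float64(0.10554436892983912))
(np.float64(32.49078530543599), np.float64(0.10429488005492885))
```

```bash
python3 -m jog '{"offset":[[0.3,0.8,-0.3],[0.3,0.8,-0.3],[0.3,0.7,-0.3],[0.3,0.5,-0.2],[0.16,0.22,-0.2],[0,0,0],[0,0,0]],"angular":[[0,0,0],[0,0,0],[0,0,0],[0,0,0],[0,0,0],[0,0,0],[0,0,0]],"jaw":[0,0,0,0,0,0,0]}'; python3 -c "
from h import *
rep(.08,-62,.05)"
```

```text
time: 14.3
tool_pos: [0.5628, -0.0723, 0.2303]
tool_rot: [0.692, -0.624, -0.334, -0.143]
contact_force: [-0.0, -0.5, 0.8]
gripper_width: -0.001
t 14.3 pos [ 0.5628 -0.0723  0.2303] r 0.0885 ang -53.4 h 0.0605 F [-0.  -0.5  0.8] g -0.001
rot err units [ 0.02 -0.02 -0.04]
to go units [-0.1  -0.02 -0.36]
```

```bash
python3 -m jog '{"offset":[[-0.05,-0.01,-0.18],[-0.05,-0.01,-0.18],[0,0,0],[0.16,0.05,-0.2],[0.16,0.05,-0.2],[0.16,0.05,-0.2],[0.16,0.05,-0.2],[0,0,0],[0,0,0]],"angular":[[0,0,0],[0,0,0],[0,0,0],[0,0,0],[0,0,0],[0,0,0],[0,0,0],[0,0,0],[0,0,0]],"jaw":[0,0,0,0,0,0,0,0,0]}'; python3 -c "
from h import *
rep(.08,-56,-.003); rep(.0795,-51.9,-.003)"
```

```text
time: 15.2
tool_pos: [0.59, -0.0652, 0.1731]
tool_rot: [0.691, -0.624, -0.333, -0.145]
contact_force: [0.1, 0.1, 0.1]
gripper_width: -0.0
t 15.2 pos [ 0.59   -0.0652  0.1731] r 0.0811 ang -62.3 h -0.0014 F [0.1 0.1 0.1] g -0.0
rot err units [ 0.02 -0.01 -0.01]
to go units [0.09 0.14 0.07]
t 15.2 pos [ 0.59   -0.0652  0.1731] r 0.0811 ang -62.3 h -0.0014 F [0.1 0.1 0.1] g -0.0
rot err units [ 0.02 -0.01 -0.01]
to go units [0.14 0.23 0.12]
```

```bash
python3 -m jog '{"offset":[[0.03,0.05,0.03],[0.03,0.05,0.02],[0.02,0.03,0.02],[0.01,0.02,0.01],[0.01,0.02,0.01],[0.01,0.01,0.01],[0.01,0.02,0.01],[0.01,0.01,0.005],[0.01,0.01,0.005],[0,0,0],[0,0,0]],"angular":[[0,0,0],[0,0,0],[0,0,0],[0,0,0],[0,0,0],[0,0,0],[0,0,0],[0,0,0],[0,0,0],[0,0,0],[0,0,0]],"jaw":[0,0,0,0,0,0,0,0,0,0,0]}'; python3 look.py 12
```

```text
time: 16.3
tool_pos: [0.5972, -0.0537, 0.1791]
tool_rot: [0.691, -0.624, -0.333, -0.144]
contact_force: [-2.4, -1.0, -0.4]
gripper_width: 0.001
t 16.3 pos [ 0.5972 -0.0537  0.1791] r 0.0797 ang -52.0 h -0.0033 F [-2.4 -1.  -0.4] g 0.001
rot err units [ 0.02 -0.01 -0.02]
to go units [-0.   -0.    0.01]
side (322.0, 190.0, 1.0) (np.float64(20.925681062508204), np.float64(0.12858175576661718))
top (333.44444444444446, 228.22222222222223, 9.0) (np.float64(0.0203124433930944), np.float64(0.09317942785651417))
```

```bash
python3 - <<'E'
from h import *
im=cv2.imread("pics/top12.png")[210:246,310:358]; cv2.imwrite("pics/v12.png",cv2.resize(im,None,fx=16,fy=16,interpolation=cv2.INTER_CUBIC))
E
```

```text
(no output)
```

View pics/v12.png

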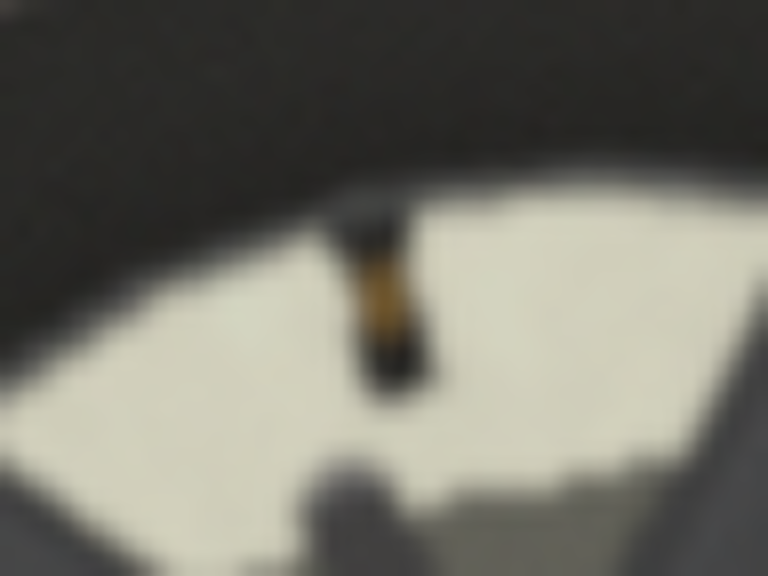

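```bash
python3 -m jog '{"offset":[[-0.02,-0.04,-0.02],[-0.02,-0.04,-0.02],[-0.19,-0.05,0.23],[-0.19,-0.05,0.23],[-0.19,-0.05,0.23],[-0.19,-0.05,0.23],[-0.3,0,0.5],[-0.3,0.2,0.6],[-0.2,0.5,0.6],[-0.1,0.8,0.5],[0,0.8,0.4],[0,0.8,0]],"angular":[[0,0,0],[0,0,0],[0,0,0],[0,0,0],[0,0,0],[0,0,0],[0,0,0],[0,0,0],[0,0,0],[0,0,0],[0,0,0],[0,0,0]],"jaw":[0,0,0,0,0,0,0,0,0,0,0,0]}'
python3 -m jog '{"offset":[[0,0.8,0],[0,0.8,0],[0,0.8,0],[0,0.8,0],[0,0.8,0],[0,0.5,0],[0,0,0],[0,0,0]],"angular":[[0,0,0],[0,0,0],[0,0,0],[0,0,0],[0,0,0],[0,0,0],[0,0,0],[0,0,0]],"jaw":[0,0,0,0,0,0,0,0]}'
python3 look.py 13
```

```text
time: 17.6
tool_pos: [0.513, 0.0882, 0.3592]
tool_rot: [0.69, -0.624, -0.336, -0.148]
contact_force: [0.7, -0.6, 0.1]
gripper_width: -0.0
time: 18.4
tool_pos: [0.512, 0.3127, 0.3529]
tool_rot: [0.692, -0.624, -0.334, -0.144]
contact_force: [-0.8, -0.2, 0.6]
gripper_width: -0.002
t 18.4 pos [0.512  0.3127 0.3529] r 0.3592 ang 60.6 h 0.1168 F [-0.8 -0.2  0.6] g -0.002
rot err units [ 0.03 -0.02 -0.03]
to go units [ 1.7  -7.33 -3.47]
side (335.7692307692308, 209.80769230769232, 26.0) (np.float64(-0.1314449808667042), np.float64(0.09832753567598172))
top (333.44444444444446, 228.22222222222223, 9.0) (np.float64(0.0203124433930944), np.float64(0.09317942785651417))
```

View pics/side13.png

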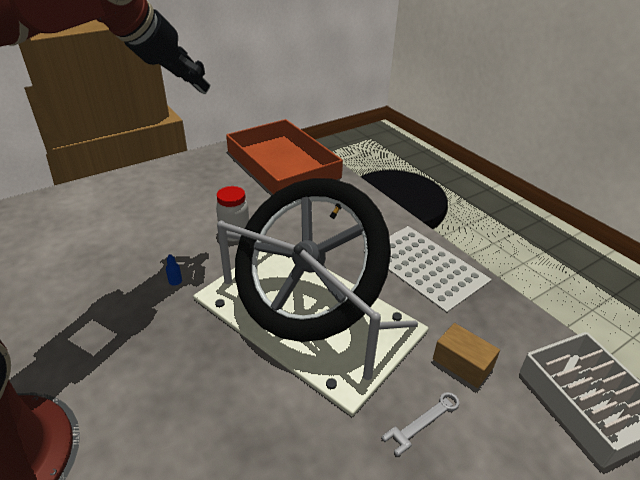

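View pics/top13.png

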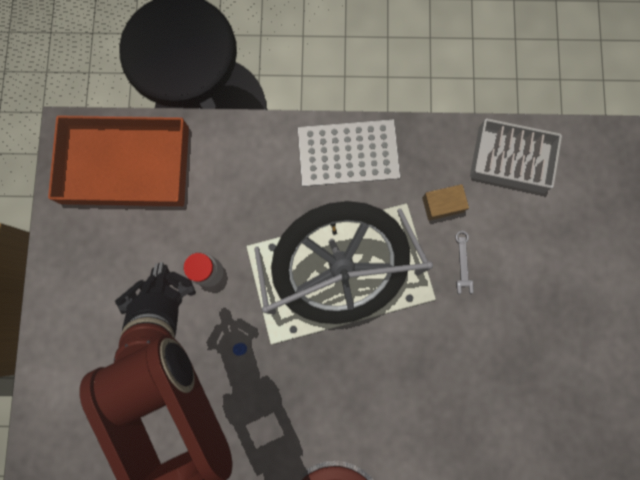

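```bash
python3 -c "
from plant import manip
manip.job_done()"
```

```text
the job is handed in; nothing more can be done
```

The valve now stands straight up at the top of the wheel, and I have handed the job in. With the fingers shut, I pushed three spokes one after another to turn the wheel about 175° counter-clockwise. I then gave the third spoke a small final nudge of about 2.4°.

- **Valve position:** with the arm clear, the top view put the valve 0.0° from the top and the side view −0.1°. The two views disagree slightly on how far the valve is from the hub: 93 mm in the top view and 98 mm in the side view. The drawn model sat about 2–3 px off in the side view. Allowing for that, the side reading would be about −0.6°.
- **Stand pose:** the rod ends seen in the top view matched where I expected them to within 0.7 px.
- **Forces and contact:** the highest reading I saw was about 3 N, though I only read it at the end of each move. The fingertip stayed out of the gap with the valve in it and nothing was gripped.
- **Other objects:** the tub, dropper bottle, spanner and carton look unmoved in the pictures.
- **Finish:** the arm ended clear of everything, at about 18.5 s of the 54 s allowed.

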